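Find the heavy side of a cast roller and hold it down

ROBOT

A 7-joint arm with a two-finger parallel gripper is mounted at the origin on the work surface. World frame = base frame: x ahead of the robot, y to its left, z up, the work surface at z = 0. Lengths are in m, angles in rad, forces in N, time in s.
With the tool pointing down it reaches from about 0.425 to 0.925 m from the base axis. Payload 6.8 kg.
Tool frame: the origin (TCP) lies at the very end of the fingers, on their centre line; the grasp point (between the pads) lies 19 mm behind it; z points along the fingers, y is the line along which they close (so a half turn about z gives the same grasp; the last joint's range is limited). The gripper opens to 88 mm and grips with 3 to 60 N. Pads are 20 mm wide; open, the fingers measure 115 mm over their backs; the gripper's body (75 mm by 178 mm) begins 61 mm behind the grasp point.
Start: joints at [1.204, 0.477, 0.022, 1.555, -0.011, 1.109, -0.083], TCP at [0.173, -0.653, 0.183] pointing down, gripper open.
Joint ranges: [-2.96, 2.96], [-0.34, 2.1], [-1.41, 1.46], [0.24, 2.44], [-1.37, 4.51], [0.17, 1.92], [-2.96, 2.96]. Speed limits (rad/s): [2.39, 2.39, 3.14, 3.14, 3.14, 3.14, 3.14].

INTERFACE

Orientations are given as a rotation vector (axis times angle).
In Python, from cell import r gives the robot as it stands.
- The arm moves only by the shell command python3 -m inch 'ROWS'. ROWS is text: rows parted by semicolons, each of 5 numbers parted by spaces: the shift along the tool's x, y, z in cm, then the turn about the tool's z in rad, then the opening, from 0 (shut) to 1 (fully open). A call has 1 to 20 rows; each row shifts and turns the commanded pose from where the row before left it, along the tool's axes as they then stand; what a row does not reach is not made up. A row lasts 1/10 s, in which the tool goes at most 50 mm and 8.59 degrees, less where a joint would pass 70% of its speed; a pose out of reach is approached as far as the arm can. A call is refused whole if a number of a shift passes 5 or a number of a turn 0.15, either way. A call with a gripper value outside its range is refused whole. The fingers move at their own pace and stop on an object; the grip force is fixed at half the most. Time passes only in rows, so rows that do not move let the fingers close. It gives the time, the measured TCP pose, the force, the opening and the grip force at its end, in the units of the state.
- r.observe(): the state, without advancing time (a new reading comes with each control period).
- r.snapshot(name): name is "scene" or "top"; returns a dict with "color" (480x640x3 uint8, red, green, blue), "fx", "fy", "cx", "cy" (pixels), "R" (3x3) and "t" (3): a world point X has camera coordinates R X + t. Camera axes: x right, y down, z forward; pixel columns grow to the right and rows downward; lengths in m; the calibration is good to about 2 mm. A picture is of the moment at which its call begins. There is no depth.
- r.hand_in(): hands the job in; it is judged then, once.
The state is a dict: "time": time; "qpos": joint angles; "joint_velocities": joint speeds; "tau": joint torques, N m; "tool_pos": TCP position; "ee_rot": TCP orientation; "ft_force": force on the tool from outside, world axes, zero at the start; "wrist_torque": the same for the moment, N m; "opening": finger opening in m; "grip_force": force on a finger pad.
Only numpy, scipy, OpenCV 4.12 (cv2) and the standard library are available. Lean on these libraries where they do the work, as an engineer would, in place of code of your own. Each camera call takes 0.05 s, during which the arm holds its last target. There are 200 camera calls.

TASK

The plaster roller on the balancing stand was cast with a steel lump buried off-centre, and nothing on the outside shows where. Take the wooden crank handle and turn the roller at least once right round, feeling where it turns heavy and where it turns light; then bring the roller's heavy side straight down below its shaft and finish while still gripping the handle and keeping the roller still, so that a balance weight could be glued on top. Leave everything else on the table where it is.

Things in the scene. Friction and masses are not known exactly. Their poses are not given: they have to be found in the camera images.
- stand: Grey balancing stand, fixed to the table; its place and yaw vary. Base plate 170 x 190 mm, 16 mm high; two posts 12 mm thick and 56 mm wide, 178 mm high, outer faces 62 mm before and behind the middle, carry a level shaft. Origin under the middle; z up, x along the shaft, from the crank end to the other end, y to the left when looking along x.
- hub (a point): Centre of the studded plaster roller (84 mm long, 141 mm across the studs), on the shaft, 150 mm above the table; axes as stand. The hidden lump (0.42 to 0.58 kg, 42 mm off the shaft: a moment of 0.17 to 0.24 N m when level with it) lies at any angle to the crank, differs each time and does not shift. It alone makes one side heavy.
- counter (a point): Centre of the outer face of the counterweight (round, 36 mm across), 60 mm off the shaft on the crank arm's end opposite the handle, 96 mm before the hub (-x). Arm: dark steel, 26 mm wide, outer face 77 mm before the hub. Crank, handle and counterweight balance one another about the shaft.
- handle: Wooden crank handle: a round grip 24 mm across, 90 mm long, parallel to the shaft, that spins freely on its pin, so a hand on it can keep one orientation all the way round. Origin at the grip's centre, 128 mm before the hub (-x of stand) and 60 mm off the shaft's axis; the grip spans 83 to 173 mm before the hub. Its own x axis is parallel to the shaft.
- roller (a joint): Angle of roller and crank (rad), no stops, counted on over turns. 0: handle straight above the shaft; grows clockwise seen from the crank end, so at +1.57 the handle is on the -y side. The shaft's even drag (0.26 N m both ways) exceeds the lump's moment: the roller stays where it is left, and turning it takes 0 to 4 N at the handle while the heavy side sinks, 4 to 8 N while it rises.
- jug_a: Bystander, to be left alone: white plastic jug, 75 x 100 mm, 199 mm tall with its cap. Origin at the centre of its underside.
- jug_c: Bystander, to be left alone: white plastic jug, 70 x 90 mm, 184 mm tall with its cap. Origin at the centre of its underside.
- brush: Bystander, to be left alone: flat paint brush lying on the table, about 220 mm long along its own x, 34 mm wide, 15 mm high. Origin at the centre of its underside.
- block: Bystander, to be left alone: wooden block spattered with plaster, 110 x 70 x 50 mm. Origin at the centre of its underside.
- cup: Bystander, to be left alone: white mixing cup, 84 mm across the rim, 85 mm tall. Origin at the centre of its underside.
- pliers: Bystander, to be left alone: pliers lying flat, 165 mm long along their own x, about 45 mm wide, 14 mm high. Origin at the centre of its underside.

How it is judged:
By the outcome, as a careful person would: the job done as asked, in the order asked, and still so for the second after the job is handed in, while the arm keeps its last pose, push and grip.
It also fails if it takes over 67 s, if anything falls off the work surface, if the arm or the gripper's body presses on something with over 40 N, if the wrist force passes 120 N, or if a joint passes its speed limit or range.

## Working session

There is one attempt and no reset: what is moved stays moved. The work goes in short steps, Python scripts to look and compute and a shell command to move; the robot and the scene stay as the last step left them, time stands still between calls to the robot, and variables do not carry over. Pictures are saved under pics/ and viewed, at most 10 in all, crops included, and the job is handed in when it is done.

```bash
ls; mkdir -p pics; python3 - <<'E'
from cell import r
import cv2,pickle
for n in("scene","top"):
    s=r.snapshot(n);cv2.imwrite(f"pics/{n}1.png",s["color"][:,:,::-1]);pickle.dump(s,open(f"{n}1.pkl","wb"))
    print(n,s["fx"],s["fy"],s["cx"],s["cy"],s["R"],s["t"])
o=r.observe();print(o)
E
```

```text
pics
scene 478.90676332509213 478.90676332509213 327.8149926319406 237.31895204684545 [[-0.37250042  0.92774492 -0.02308247]
 [ 0.59578373  0.219996   -0.77242702]
 [-0.71153719 -0.30148156 -0.63468393]] [ 0.17682586 -0.22726308  1.75978614]
top 468.1078409130844 468.1078409130844 316.6218039103522 237.41923854097755 [[-0.02331346 -0.99970009 -0.00749795]
 [-0.99152278  0.0240804  -0.12768207]
 [ 0.12782433  0.00445767 -0.99178681]] [0.02013678 0.56118472 1.14047433]
{'time': 0.1, 'qpos': array([ 1.20390271,  0.47767784,  0.0223268 ,  1.55629775, -0.0115163 ,
        1.10931081, -0.08311116]), 'joint_velocities': array([-1.07919557e-03, -1.47108219e-03, -9.50616317e-05, -1.58090293e-03,
       -1.17484932e-03,  1.77100846e-03, -4.56012696e-04]), 'tau': array([ 4.31149296e-03, -5.84093463e+01,  1.54003613e+00, -2.73311234e+01,
       -5.41310187e-02,  1.30981617e-02,  6.21564095e-05]), 'tool_pos': array([ 0.17259493, -0.65195804,  0.18252839]), 'ee_rot': array([-3.11379925e+00, -4.05205319e-01,  4.56853738e-04]), 'ft_force': array([ 0.29967036, -0.26038202,  0.87010572]), 'wrist_torque': array([0.01193839, 0.00271912, 0.06478761]), 'grip_force': 0.0, 'opening': 0.08785864767210777}
```

View pics/scene1.png

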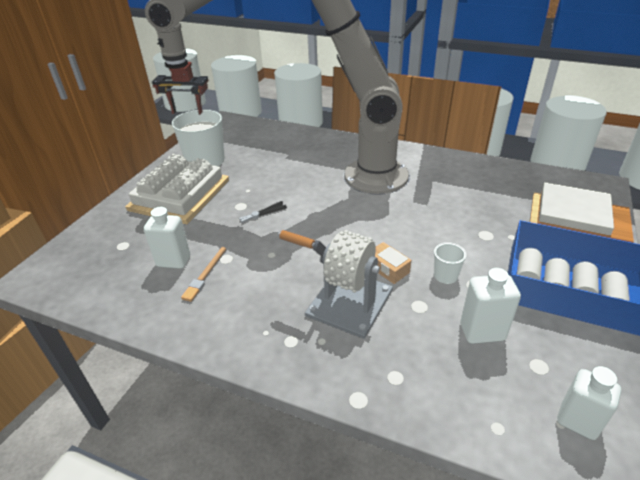

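View pics/top1.png

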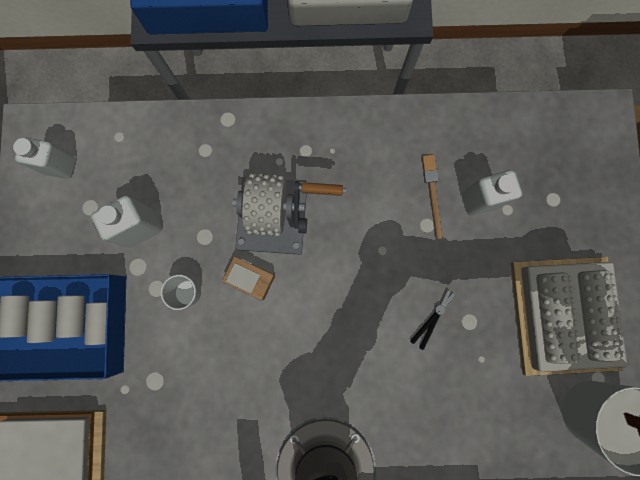

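The scene view shows the roller at about (350,260), the crank with its orange handle at (280-320,240), the block behind it at (393,262) and jugs at (167,240) and (490,308). In the top view the handle runs (301-345,188), the counterweight is near (303,226), and the base plate's lower edge runs (237,250)-(302,252).

```bash
python3 - <<'E'
import cv2,pickle,numpy as np
t=pickle.load(open("top1.pkl","rb"))["color"][:,:,::-1];s=pickle.load(open("scene1.pkl","rb"))["color"][:,:,::-1]
a=cv2.resize(t[140:265,225:355],None,fx=3.07,fy=4,interpolation=cv2.INTER_CUBIC)
a=cv2.resize(t[140:265,225:355],(520,500),interpolation=cv2.INTER_CUBIC)
b=cv2.resize(s[215:340,270:420],(600,500),interpolation=cv2.INTER_CUBIC)
cv2.imwrite("pics/crop_top.png",a);cv2.imwrite("pics/crop_scene.png",b)
for n,im,(x0,y0,x1,y1) in(("top",t,(290,170,360,205)),("scene",s,(270,220,335,255))):
    h=cv2.cvtColor(np.ascontiguousarray(im),cv2.COLOR_BGR2HSV)
    m=((h[...,0]<18)&(h[...,1]>120)&(h[...,2]>60)).astype(np.uint8);k=np.zeros_like(m);k[y0:y1,x0:x1]=1;m*=k
    p=np.argwhere(m)[:,::-1].astype(np.float32);r=cv2.minAreaRect(p);print(n,len(p),r,cv2.boxPoints(r))
E
```

```text
top 401 ((321.9619445800781, 188.53297424316406), (40.46832275390625, 9.903339385986328), 4.085616588592529) [[301.42642 192.03044]
 [302.132   182.15227]
 [342.49747 185.0355 ]
 [341.7919  194.91368]]
scene 229 ((296.1999816894531, 237.9000244140625), (31.939001083374023, 7.273237705230713), 18.434947967529297) [[279.9     236.30002]
 [282.19998 229.40002]
 [312.49997 239.50003]
 [310.19998 246.40002]]
```

View pics/crop_top.png

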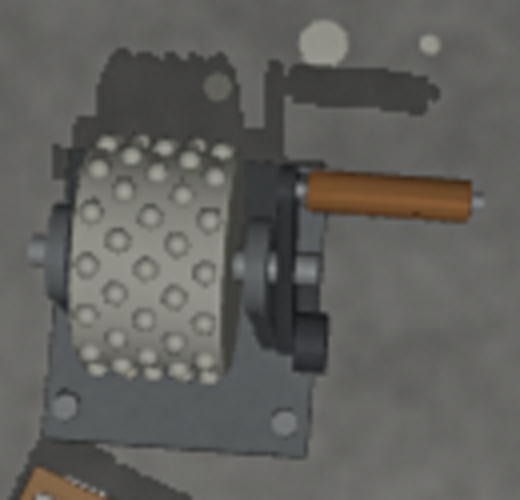

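View pics/crop_scene.png

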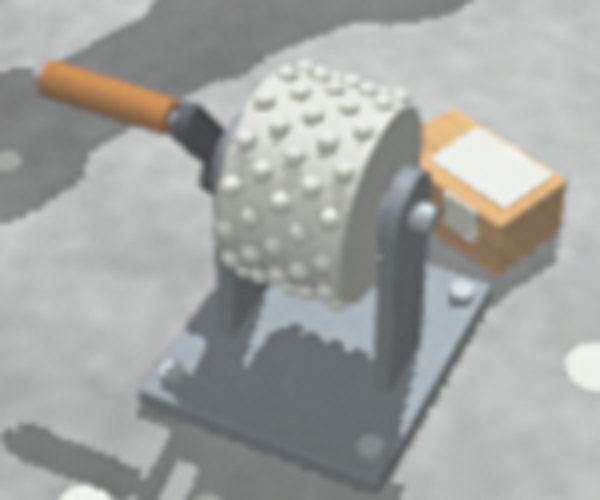

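```bash
cat >h.py <<'E'
import numpy as np,pickle
C={n:pickle.load(open(n+"1.pkl","rb")) for n in("top","scene")}
def ray(n,p):
    c=C[n];d=c["R"].T@np.array([(p[0]-c["cx"])/c["fx"],(p[1]-c["cy"])/c["fy"],1]);return -c["R"].T@c["t"],d/np.linalg.norm(d)
def onz(n,p,z):
    o,d=ray(n,p);return o+d*(z-o[2])/d[2]
def tri(a,b):
    o1,d1=ray("top",a);o2,d2=ray("scene",b)
    s=np.linalg.lstsq(np.c_[d1,-d2],o2-o1,rcond=None)[0];p,q=o1+s[0]*d1,o2+s[1]*d2
    return (p+q)/2,np.linalg.norm(p-q)
E
python3 - <<'E'
from h import *
np.set_printoptions(precision=4,suppress=True)
r,e1=tri((302,187.5),(313,243));t,e2=tri((343,190),(280.5,234))
print("root",r,e1,"tip",t,e2,np.linalg.norm(r-t))
print("shaft",onz("top",(234.5,202.5),.15),onz("top",(304.5,207),.15),onz("scene",(376,268.75),.15))
T=[onz("top",p,.016) for p in((235.5,248.75),(301.25,253.75),(305.75,180.5))];print(np.array(T))
S=[onz("scene",p,.016) for p in((305,313.75),(365,336.75),(393,287))];print(np.array(S))
# corners: far-crank=S0~T2, far-other=S1, near-other=S2~T0
c1=(T[0]+T[2])/2;c2=(S[0]+S[2])/2;print("centres",c1,c2)
E
```

```text
root [0.651  0.0362 0.2004] 0.0016491304813328982 tip [ 0.644  -0.0541  0.1978] 0.0001484714730521247 0.09069071539374933
shaft [0.6321 0.1926 0.15  ] [0.6176 0.0324 0.15  ] [0.6323 0.1924 0.15  ]
[[0.54   0.2145 0.016 ]
 [0.5231 0.047  0.016 ]
 [0.7138 0.0316 0.016 ]]
[[0.7182 0.0351 0.016 ]
 [0.734  0.2021 0.016 ]
 [0.5467 0.2192 0.016 ]]
centres [0.6269 0.1231 0.016 ] [0.6324 0.1272 0.016 ]
```

```bash
python3 -m inch '0 0 -1.6 -0.1354 1;0 0 -1.6 -0.1354 1;0 0 -1.6 -0.1354 1;0 0 -1.6 -0.1354 1;0 0 -1.6 -0.1354 1;0 0 -1.6 -0.1354 1;0 0 -1.6 -0.1354 1;0 0 -1.6 -0.1354 1;0 0 -1.6 -0.1354 1'; python3 -m inch '3.3 2.07 0 0 1;3.3 2.07 0 0 1;3.3 2.07 0 0 1;3.3 2.07 0 0 1;3.3 2.07 0 0 1;3.3 2.07 0 0 1;3.3 2.07 0 0 1;3.3 2.07 0 0 1;3.3 2.07 0 0 1;3.3 2.07 0 0 1;3.3 2.07 0 0 1;3.3 2.07 0 0 1;3.3 2.07 0 0 1;3.3 2.07 0 0 1;3.3 2.07 0 0 1;3.3 2.07 0 0 1;3.3 2.07 0 0 1;3.3 2.07 0 0 1;3.3 2.07 0 0 1;3.3 2.07 0 0 1'
cat >>h.py <<'E'
U=np.array([.0924,.9957,0]);N=np.array([.9957,-.0924,0])
def st(r):
    from scipy.spatial.transform import Rotation as R
    o=r.observe();p=o["tool_pos"];M=R.from_rotvec(o["ee_rot"]).as_matrix();f=o["ft_force"]
    d=np.array([.6454,-.0307,.180])-p
    g=p-M[:,2]*.019
    print("t",round(o["time"],2),"p",p.round(4),"yaw",round(np.arctan2(M[1,0],M[0,0]),3),"zt",M[:,2].round(3),"q",o["qpos"].round(2),"todo(tool cm)",(M.T@d*100).round(2),"u,n,z grasp",round(g@U,4),round(g@N,4),round(g[2],4),"F u n z",round(f@U,2),round(f@N,2),round(f[2],2),"op",round(o["opening"],4),o["grip_force"])
E
python3 -c "
from h import *
from cell import r
st(r)"
```

```text
time: 1.0
tool_pos: [0.1725, -0.6522, 0.3274]
ee_rot: [-2.316, -2.121, -0.001]
ft_force: [0.4, -0.4, 0.1]
opening: 0.088
grip_force: 0.0
time: 3.0
tool_pos: [0.6471, -0.033, 0.3268]
ee_rot: [-2.323, -2.115, 0.001]
ft_force: [-0.3, -0.9, 0.9]
opening: 0.0876
grip_force: 0.0
t 3.0 p [ 0.6471 -0.033   0.3268] yaw 1.477 zt [-0.001 -0.    -1.   ] q [ 0.38  0.41 -0.61  1.4   0.23  1.41 -0.32] todo(tool cm) [ 0.21 -0.17 14.68] u,n,z grasp 0.027 0.6473 0.3458 F u n z -0.89 -0.23 0.86 op 0.0876 0.0
```

```bash
python3 -m inch '0 -0.1 2 0 1;0 0 2 0 1;0 0 2 0 1;0 0 2 0 1;0 0 2 0 1;0 0 2 0 1;0 0 1.5 0 1;0 0 1.2 0 1;0 0 0 0 1'
python3 -c "
from h import *
from cell import r
import cv2
st(r)
s=r.snapshot('scene')['color'][:,:,::-1]
t=r.snapshot('top')['color'][:,:,::-1]
cv2.imwrite('pics/c2.png',np.hstack([cv2.resize(s[170:320,230:380],(400,400)),cv2.resize(t[140:240,250:350],(400,400))]))"
```

```text
time: 3.9
tool_pos: [0.6444, -0.0342, 0.1785]
ee_rot: [-2.321, -2.114, 0.004]
ft_force: [-0.9, 0.3, -0.2]
opening: 0.0878
grip_force: 0.0
t 3.9 p [ 0.6444 -0.0342  0.1785] yaw 1.477 zt [-0.003 -0.    -1.   ] q [ 0.37  0.5  -0.59  1.6   0.3   1.13 -0.38] todo(tool cm) [ 0.36  0.06 -0.15] u,n,z grasp 0.0255 0.6449 0.1975 F u n z 0.25 -0.91 -0.2 op 0.0878 0.0
```

View pics/c2.png

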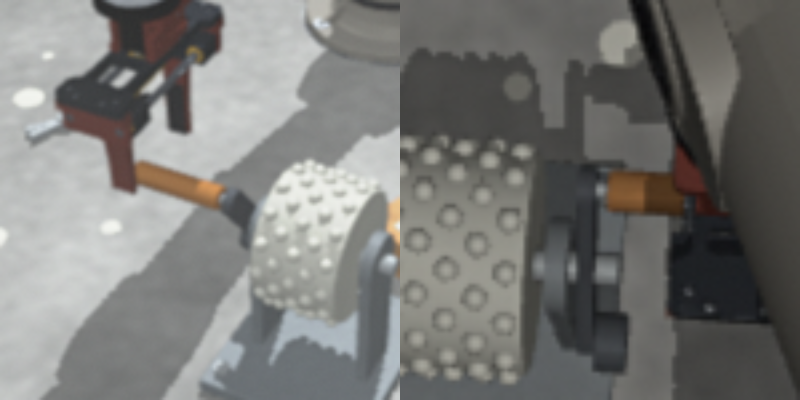

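The fingers straddle the handle, one pad either side, near its outer end. I close here.

```bash
python3 -m inch '0.3 0.05 -0.1 0 1;0 0 0 0 0;0 0 0 0 0;0 0 0 0 0;0 0 0 0 0;0 0 0 0 0;0 0 0 0 0;0 0 0 0 0;0 0 0 0 0;0 0 0 0 0'
python3 -c "
from h import *
from cell import r
st(r)"
```

```text
time: 5.0
tool_pos: [0.6463, -0.031, 0.1813]
ee_rot: [-2.323, -2.115, -0.0]
ft_force: [0.7, 0.3, 0.5]
opening: 0.0192
grip_force: 0.0
t 5.0 p [ 0.6463 -0.031   0.1813] yaw 1.477 zt [ 0.  0. -1.] q [ 0.37  0.5  -0.59  1.6   0.3   1.14 -0.38] todo(tool cm) [ 0.02 -0.09  0.13] u,n,z grasp 0.0288 0.6464 0.2003 F u n z 0.33 0.64 0.52 op 0.0192 0.0
```

```bash
python3 -m inch '0 0 0 0 0;0 0 0 0 0'
python3 -c "
from h import *
from cell import r
import cv2
st(r)
s=r.snapshot('scene')['color'][:,:,::-1]
cv2.imwrite('pics/c3.png',cv2.resize(s[170:320,230:380],(600,600)))"
```

```text
time: 5.2
tool_pos: [0.6463, -0.031, 0.1813]
ee_rot: [-2.323, -2.115, 0.0]
ft_force: [-0.2, -0.3, -0.8]
opening: 0.0034
grip_force: 0.0
t 5.2 p [ 0.6463 -0.031   0.1813] yaw 1.477 zt [-0. -0. -1.] q [ 0.37  0.5  -0.59  1.6   0.3   1.14 -0.38] todo(tool cm) [ 0.02 -0.09  0.13] u,n,z grasp 0.0288 0.6464 0.2003 F u n z -0.36 -0.16 -0.8 op 0.0034 0.0
```

View pics/c3.png

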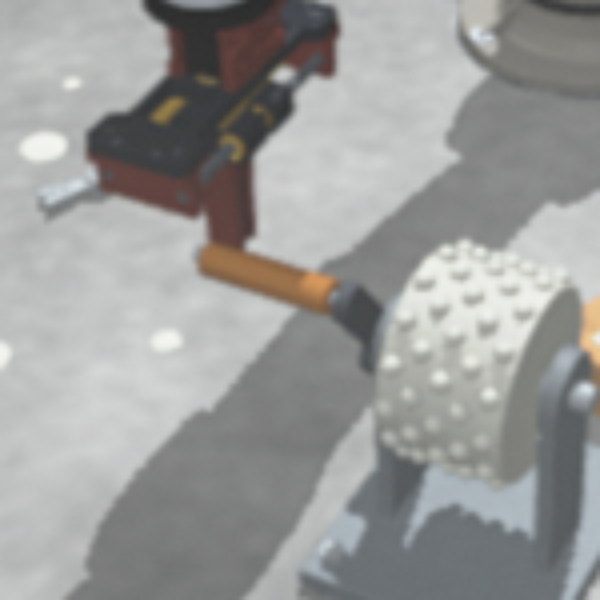

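The fingers shut without catching the handle: the closed fingertips appear behind or above it, and it has not moved. I'll check the projection.

```bash
python3 - <<'E'
from h import *
from cell import r
import cv2
def proj(n,X):
    c=C[n];q=c["R"]@X+c["t"];return (c["fx"]*q[0]/q[2]+c["cx"],c["fy"]*q[1]/q[2]+c["cy"])
p=r.observe()["tool_pos"]
for n in C:print(n,"tcp",np.round(proj(n,p),1),"gp",np.round(proj(n,p+[0,0,.019]),1),"body",np.round(proj(n,p+[0,0,.08]),1))
s=r.snapshot("scene")
print([np.abs(s[k]-C["scene"][k]).max() for k in("R","t","fx")])
for z in (.14,.15,.16,.17,.18,.2): 
    a=onz("scene",(296.6,238.6),z); b=onz("top",(322.5,188.7),z);print(z,a.round(4),b.round(4))
t=r.snapshot("top")["color"][:,:,::-1]; S=s["color"][:,:,::-1]
cv2.imwrite("pics/c4.png",np.hstack([cv2.resize(S[190:270,260:340],(400,400)),cv2.resize(t[150:230,290:370],(400,400))]))
E
```

```text
top tcp [332.2 191. ] gp [332.4 189. ] body [333.2 182.2]
scene tcp [289.  241.7] gp [288.4 235.8] body [286.5 216. ]
[np.float64(0.0), np.float64(0.0), np.float64(0.0)]
0.14 [ 0.584  -0.0417  0.14  ] [ 0.6617 -0.01    0.14  ]
0.15 [ 0.5948 -0.036   0.15  ] [ 0.6594 -0.0099  0.15  ]
0.16 [ 0.6056 -0.0303  0.16  ] [ 0.657  -0.0098  0.16  ]
0.17 [ 0.6164 -0.0246  0.17  ] [ 0.6546 -0.0097  0.17  ]
0.18 [ 0.6272 -0.0189  0.18  ] [ 0.6523 -0.0095  0.18  ]
0.2 [ 0.6488 -0.0076  0.2   ] [ 0.6476 -0.0093  0.2   ]
```

View pics/c4.png

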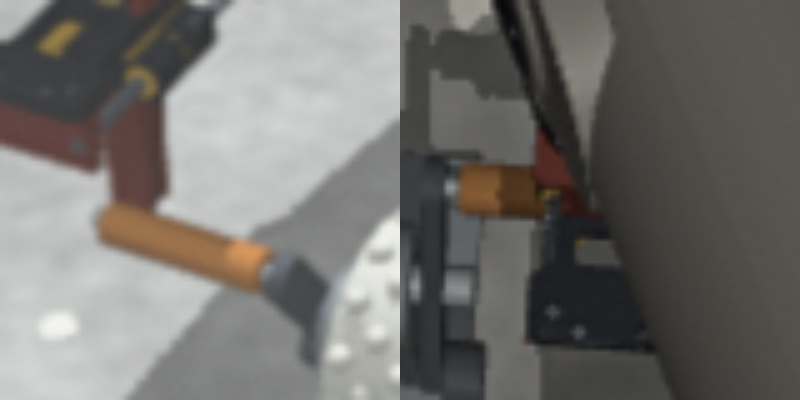

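```bash
python3 - <<'E'
from h import *
def proj(n,X):
    c=C[n];q=c["R"]@X+c["t"];return np.round([c["fx"]*q[0]/q[2]+c["cx"],c["fy"]*q[1]/q[2]+c["cy"]],1)
p0=np.array([.6444,-.0342,.1785])
for s in(1,-1):
  for d in(.044,.0575):print("open finger tip",s*d,proj("scene",p0+N*s*d),proj("top",p0+N*s*d))
p=np.array([.6463,-.031,.1813])
for s in(1,-1):
  for u in(.0375,-.0375):
    X=p+N*s*.089+U*u+[0,0,.08];print("body corner",s,u,proj("scene",X),proj("top",X))
for s in (1,-1):print("tip closed back",proj("scene",p+N*s*.0137+U*.01),proj("scene",p+N*s*.0137-U*.01))
E
```

```text
open finger tip 0.044 [279.  252.3] [334.9 172.9]
open finger tip 0.0575 [276.  255.6] [335.3 167.1]
open finger tip -0.044 [297.  231.9] [332.3 211.4]
open finger tip -0.0575 [299.6 228.9] [331.9 217.4]
body corner 1 0.0375 [280.3 242. ] [318.  139.4]
body corner 1 -0.0375 [252.4 232.9] [353.9 141.7]
body corner -1 0.0375 [317.9 200.5] [312.  223.6]
body corner -1 -0.0375 [291.9 193.2] [348.8 226. ]
tip closed back [289.6 246. ] [282.7 243.8]
tip closed back [295.2 239.6] [288.3 237.5]
```

By columns the gripper fits, but in both views it sits about 37 mm higher than the reported pose, with fingertips just above the handle. I'll check the same thing in the start picture and open up.

```bash
python3 -m inch '0 0 0 0 1;0 0 0 0 1;0 0 0 0 1;0 0 0 0 1;0 0 0 0 1;0 0 0 0 1;0 0 0 0 1;0 0 0 0 1;0 0 0 0 1;0 0 0 0 1;0 0 0 0 1;0 0 0 0 1'; python3 - <<'E'
from h import *
import cv2
from cell import r
def proj(n,X):
    c=C[n];q=c["R"]@X+c["t"];return np.round([c["fx"]*q[0]/q[2]+c["cx"],c["fy"]*q[1]/q[2]+c["cy"]],1)
yt=np.array([.256,-.967,0]);p=np.array([.1726,-.652,.1825])
print("start tips expected",[proj("scene",p+s*.051*yt) for s in(1,-1)])
s=r.snapshot("scene")["color"];st(r)
def red(im,x0,y0,x1,y1):
    h=cv2.cvtColor(im,cv2.COLOR_RGB2HSV);m=(((h[...,0]<8)|(h[...,0]>168))&(h[...,1]>70)&(h[...,2]>25)).astype(np.uint8)
    k=np.zeros_like(m);k[y0:y1,x0:x1]=1;m*=k
    return [(x,int(np.where(m[:,x])[0].max())) for x in range(x0,x1,2) if m[:,x].any()]
print("start",red(C["scene"]["color"],150,60,215,125))
print("now",red(s,255,180,320,262))
E
```

```text
time: 6.55
tool_pos: [0.6463, -0.031, 0.1814]
ee_rot: [2.323, 2.115, -0.0]
ft_force: [-0.9, 0.4, 0.9]
opening: 0.0875
grip_force: 0.0
start tips expected [array([175.8, 122.8]), array([203.1, 123.8])]
t 6.6 p [ 0.6463 -0.031   0.1813] yaw 1.477 zt [-0. -0. -1.] q [ 0.37  0.5  -0.59  1.6   0.3   1.14 -0.38] todo(tool cm) [ 0.02 -0.09  0.13] u,n,z grasp 0.0288 0.6464 0.2003 F u n z -0.61 0.17 -1.0 op 0.088 0.0
start [(154, 86), (156, 90), (158, 91), (166, 93), (168, 98), (170, 103), (172, 112), (174, 80), (176, 80), (178, 80), (180, 80), (182, 81), (184, 81), (186, 80), (188, 80), (190, 78), (196, 98), (198, 107), (200, 112), (202, 92), (204, 90), (206, 87)]
now [(255, 211), (257, 216), (259, 217), (261, 218), (263, 218), (265, 219), (267, 219), (269, 220), (271, 224), (273, 234), (275, 239), (277, 239), (279, 240), (281, 238), (285, 188), (287, 192), (289, 191), (291, 189), (293, 197), (295, 195), (297, 193), (299, 201), (311, 181)]
```

```bash
python3 -m inch '0 0 1 0 1;0 0 1 0 1;0 0 0.8 0 1;0 0 0.7 0 1;0 0 0 0 1'
python3 -c "
from h import *
from cell import r
import cv2
st(r)
s=r.snapshot('scene')['color'][:,:,::-1]
t=r.snapshot('top')['color'][:,:,::-1]
cv2.imwrite('pics/c5.png',np.hstack([cv2.resize(s[190:270,250:330],(400,400)),cv2.resize(t[150:230,290:370],(400,400))]))"
```

```text
time: 7.1
tool_pos: [0.6453, -0.0311, 0.1447]
ee_rot: [-2.321, -2.114, 0.003]
ft_force: [0.3, -0.5, 0.4]
opening: 0.0878
grip_force: 0.0
t 7.1 p [ 0.6453 -0.0311  0.1447] yaw 1.477 zt [-0.003  0.    -1.   ] q [ 0.36  0.53 -0.58  1.63  0.32  1.07 -0.4 ] todo(tool cm) [ 0.04 -0.01 -3.53] u,n,z grasp 0.0287 0.6455 0.1637 F u n z -0.49 0.31 0.38 op 0.0878 0.0
```

View pics/c5.png

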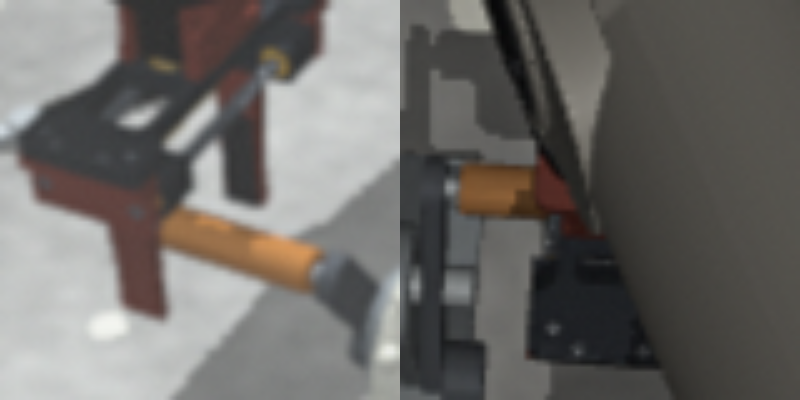

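Now the near finger passes in front of the handle and reaches well below it. Closing.

```bash
python3 -m inch '0 0 0 0 0;0 0 0 0 0;0 0 0 0 0;0 0 0 0 0;0 0 0 0 0;0 0 0 0 0;0 0 0 0 0;0 0 0 0 0;0 0 0 0 0;0 0 0 0 0'
python3 -c "
from h import *
from cell import r
st(r)"
```

```text
time: 8.2
tool_pos: [0.647, -0.0311, 0.1466]
ee_rot: [2.322, 2.114, 0.002]
ft_force: [2.3, -0.3, -0.8]
opening: 0.0234
grip_force: 30.0
t 8.2 p [ 0.647  -0.0311  0.1466] yaw 1.477 zt [ 0.001  0.    -1.   ] q [ 0.36  0.53 -0.58  1.63  0.32  1.07 -0.4 ] todo(tool cm) [ 0.03 -0.16 -3.34] u,n,z grasp 0.0288 0.6471 0.1656 F u n z -0.09 2.35 -0.82 op 0.0234 29.995980262756348
```

Gripped (23 mm, 30 N). I'll work out the arc rows (stand frame: tool y = −y of stand, tool z = down).

```bash
python3 - <<'E'
import numpy as np
a=np.radians(35+7.5*np.arange(49));P=np.round(np.c_[6*np.sin(a),-6*np.cos(a)],2);D=np.diff(P,axis=0)
for i in range(0,48,2):print(35+7.5*i,';'.join(f"0 {d[0]:.2f} {d[1]:.2f} 0 0" for d in D[i:i+2]))
E
```

```text
35.0 0 0.61 0.49 0 0;0 0.55 0.56 0 0
50.0 0 0.46 0.64 0 0;0 0.38 0.68 0 0
65.0 0 0.28 0.74 0 0;0 0.19 0.76 0 0
80.0 0 0.08 0.78 0 0;0 -0.01 0.78 0 0
95.0 0 -0.12 0.78 0 0;0 -0.22 0.75 0 0
110.0 0 -0.32 0.72 0 0;0 -0.41 0.67 0 0
125.0 0 -0.49 0.61 0 0;0 -0.56 0.55 0 0
140.0 0 -0.64 0.46 0 0;0 -0.68 0.38 0 0
155.0 0 -0.74 0.28 0 0;0 -0.76 0.19 0 0
170.0 0 -0.78 0.08 0 0;0 -0.78 -0.01 0 0
185.0 0 -0.78 -0.12 0 0;0 -0.75 -0.22 0 0
200.0 0 -0.72 -0.32 0 0;0 -0.67 -0.41 0 0
215.0 0 -0.61 -0.49 0 0;0 -0.55 -0.56 0 0
230.0 0 -0.46 -0.64 0 0;0 -0.38 -0.68 0 0
245.0 0 -0.28 -0.74 0 0;0 -0.19 -0.76 0 0
260.0 0 -0.08 -0.78 0 0;0 0.01 -0.78 0 0
275.0 0 0.12 -0.78 0 0;0 0.22 -0.75 0 0
290.0 0 0.32 -0.72 0 0;0 0.41 -0.67 0 0
305.0 0 0.49 -0.61 0 0;0 0.56 -0.55 0 0
320.0 0 0.64 -0.46 0 0;0 0.68 -0.38 0 0
335.0 0 0.74 -0.28 0 0;0 0.76 -0.19 0 0
350.0 0 0.78 -0.08 0 0;0 0.78 0.01 0 0
365.0 0 0.78 0.12 0 0;0 0.75 0.22 0 0
380.0 0 0.72 0.32 0 0;0 0.67 0.41 0 0
```

```bash
cat >lg.py <<'E'
from h import *
from cell import r
import json
o=r.observe();p,f=o["tool_pos"],o["ft_force"]
v=[o["time"],p@U,p@N,p[2],f@U,f@N,f[2],o["opening"],o["grip_force"]];print(np.round(v,4).tolist())
open("log.txt","a").write(json.dumps([float(x) for x in v])+"\n")
E
m(){ python3 lg.py; }
python3 -m inch '0 0.61 0.49 0 0;0 0.55 0.56 0 0' >/dev/null; m
python3 -m inch '0 0.46 0.64 0 0;0 0.38 0.68 0 0' >/dev/null; m
python3 -m inch '0 0.28 0.74 0 0;0 0.19 0.76 0 0' >/dev/null; m
```

```text
[8.4, 0.0288, 0.6583, 0.1366, 0.1205, -2.184, 4.7231, 0.0232, 29.9961]
[8.6, 0.0287, 0.6674, 0.1229, -0.7919, 0.4168, 3.4287, 0.0235, 29.9961]
[8.8, 0.0288, 0.6724, 0.1074, -0.5514, 3.6783, 3.2842, 0.0232, 29.9969]
```

```bash
m(){ python3 lg.py; }
python3 -m inch '0 0.08 0.78 0 0;0 -0.01 0.78 0 0' >/dev/null; m
python3 -m inch '0 -0.12 0.78 0 0;0 -0.22 0.75 0 0' >/dev/null; m
python3 -m inch '0 -0.32 0.72 0 0;0 -0.41 0.67 0 0' >/dev/null; m
python3 -m inch '0 -0.49 0.61 0 0;0 -0.56 0.55 0 0' >/dev/null; m
python3 -m inch '0 -0.64 0.46 0 0;0 -0.68 0.38 0 0' >/dev/null; m
python3 -m inch '0 -0.74 0.28 0 0;0 -0.76 0.19 0 0' >/dev/null; m
python3 -m inch '0 -0.78 0.08 0 0;0 -0.78 -0.01 0 0' >/dev/null; m
python3 -m inch '0 -0.78 -0.12 0 0;0 -0.75 -0.22 0 0' >/dev/null; m
```

```text
[9.0, 0.0287, 0.673, 0.0916, -0.3947, 4.8455, 1.3722, 0.0232, 29.9989]
[9.2, 0.0288, 0.6693, 0.0758, -0.851, 5.4155, -0.8105, 0.0232, 29.9993]
[9.4, 0.0288, 0.6614, 0.0615, 0.0244, 5.5798, -2.0872, 0.0235, 29.9985]
[9.6, 0.0288, 0.6496, 0.0495, 0.5535, 2.8185, -1.8845, 0.0231, 29.9966]
[9.8, 0.0289, 0.6359, 0.0416, 0.3012, 1.9866, -3.4595, 0.0235, 29.9964]
[10.0, 0.0289, 0.621, 0.0376, 0.0899, 2.2035, -1.7451, 0.0231, 29.9963]
[10.2, 0.029, 0.6058, 0.0375, 1.4684, 1.5877, -1.6235, 0.0231, 29.9965]
[10.4, 0.0291, 0.591, 0.0413, -0.5454, 2.4857, -0.7123, 0.0235, 29.9962]
```

```bash
m(){ python3 lg.py; }
python3 -m inch '0 -0.72 -0.32 0 0;0 -0.67 -0.41 0 0' >/dev/null; m
python3 -m inch '0 -0.61 -0.49 0 0;0 -0.55 -0.56 0 0' >/dev/null; m
python3 -m inch '0 -0.46 -0.64 0 0;0 -0.38 -0.68 0 0' >/dev/null; m
python3 -m inch '0 -0.28 -0.74 0 0;0 -0.19 -0.76 0 0' >/dev/null; m
python3 -m inch '0 -0.08 -0.78 0 0;0 0.01 -0.78 0 0' >/dev/null; m
python3 -m inch '0 0.12 -0.78 0 0;0 0.22 -0.75 0 0' >/dev/null; m
python3 -m inch '0 0.32 -0.72 0 0;0 0.41 -0.67 0 0' >/dev/null; m
python3 -m inch '0 0.49 -0.61 0 0;0 0.56 -0.55 0 0' >/dev/null; m
python3 -m inch '0 0.64 -0.46 0 0;0 0.68 -0.38 0 0' >/dev/null; m
python3 -m inch '0 0.74 -0.28 0 0;0 0.76 -0.19 0 0' >/dev/null; m
python3 -m inch '0 0.78 -0.08 0 0;0 0.78 0.01 0 0' >/dev/null; m
python3 -m inch '0 0.78 0.12 0 0;0 0.75 0.22 0 0' >/dev/null; m
python3 -m inch '0 0.72 0.32 0 0;0 0.67 0.41 0 0' >/dev/null; m
python3 - <<'E'
import numpy as np
from scipy.optimize import least_squares
d=np.array([eval(l) for l in open("log.txt")]);n,z,fn,fz=d[:,2],d[:,3],d[:,5],d[:,6]
s=least_squares(lambda x:np.hypot(n-x[0],z-x[1])-x[2],[.6127,.0974,.06]).x;print("circle",s)
a=np.unwrap(np.arctan2(n-s[0],z-s[1]))
T=-(fn*np.cos(a)-fz*np.sin(a))*.06;R=fn*np.sin(a)+fz*np.cos(a)
A=np.c_[np.ones_like(a),np.cos(a),np.sin(a)];x,res,_,_=np.linalg.lstsq(A,T,rcond=None)
print(x,np.hypot(x[1],x[2]),"rms",np.std(T-A@x));print(np.c_[np.degrees(a),T,A@x,R].round(3))
E
```

```text
[10.6, 0.0291, 0.5775, 0.0488, 1.1855, 4.1045, -1.3252, 0.0231, 29.9966]
[10.8, 0.0291, 0.5664, 0.0595, 1.1535, 4.8428, -2.5839, 0.0234, 29.998]
[11.0, 0.0292, 0.5583, 0.0728, 1.5391, 5.4905, -3.8503, 0.0236, 29.9992]
[11.2, 0.0292, 0.5539, 0.0878, 0.3373, 7.7905, -5.4791, 0.0232, 30.0006]
[11.4, 0.0292, 0.5535, 0.1033, 2.3907, 9.7865, -7.2199, 0.0234, 30.0026]
[11.6, 0.0292, 0.5569, 0.1182, 1.7862, 11.6498, -11.7833, 0.0232, 30.0041]
[11.8, 0.0292, 0.5636, 0.1313, 3.2909, 10.7333, -16.9761, 0.0233, 30.0036]
[12.0, 0.0291, 0.5723, 0.1416, 2.7959, 7.914, -20.8249, 0.0235, 29.9986]
[12.2, 0.029, 0.5832, 0.1495, 2.3475, -0.6536, -13.8772, 0.0237, 29.9933]
[12.4, 0.0289, 0.5995, 0.1557, 1.758, -4.4546, -10.1796, 0.0233, 29.9942]
[12.6, 0.0289, 0.6155, 0.1572, 1.4265, -6.3002, -5.6251, 0.0235, 29.996]
[12.8, 0.0288, 0.6314, 0.1542, 0.8839, -7.4662, -1.9169, 0.0237, 29.997]
[13.0, 0.0288, 0.6459, 0.1474, 1.1484, -6.7852, -0.0972, 0.0231, 29.9974]
circle [0.61313628 0.0971953  0.06007612]
[ 0.26284019  0.14803138 -0.13518002] 0.20046677299335178 rms 0.027119337861227187
[[ 4.89190e+01  3.00
[... 600 characters left out ...]
 2.45000e-01  2.24000e-01 -1.36700e+00]
 [ 2.31122e+02  3.03000e-01  2.75000e-01 -2.14800e+00]
 [ 2.46056e+02  3.45000e-01  3.26000e-01 -3.45500e+00]
 [ 2.60984e+02  3.98000e-01  3.73000e-01 -6.83600e+00]
 [ 2.75827e+02  3.71000e-01  4.12000e-01 -1.04690e+01]
 [ 2.90491e+02  4.18000e-01  4.41000e-01 -1.50380e+01]
 [ 3.04544e+02  4.74000e-01  4.58000e-01 -1.84670e+01]
 [ 3.17399e+02  4.96000e-01  4.63000e-01 -2.06860e+01]
 [ 3.30194e+02  4.48000e-01  4.58000e-01 -1.17160e+01]
 [ 3.46891e+02  3.99000e-01  4.38000e-01 -8.90400e+00]
 [ 3.62271e+02  3.64000e-01  4.05000e-01 -5.87000e+00]
 [ 3.77709e+02  3.92000e-01  3.63000e-01 -4.09700e+00]
 [ 3.93121e+02  3.38000e-01  3.13000e-01 -3.78900e+00]]
```

```bash
m(){ python3 lg.py; }
python3 -m inch '0 0.71 0.59 0 0;0 0.55 0.56 0 0' >/dev/null; m
python3 -m inch '0 0.46 0.64 0 0;0 0.38 0.68 0 0' >/dev/null; m
python3 -m inch '0 0.28 0.74 0 0;0 0.19 0.76 0 0' >/dev/null; m
python3 -m inch '0 0.08 0.78 0 0;0 -0.01 0.78 0 0' >/dev/null; m
python3 -m inch '0 -0.12 0.78 0 0;0 -0.22 0.75 0 0' >/dev/null; m
python3 -m inch '0 -0.32 0.72 0 0;0 -0.41 0.67 0 0' >/dev/null; m
python3 -m inch '0 -0.49 0.61 0 0;0 -0.56 0.55 0 0' >/dev/null; m
python3 -m inch '0 -0.64 0.46 0 0;0 -0.68 0.38 0 0' >/dev/null; m
python3 -m inch '0 -0.74 0.28 0 0;0 -0.76 0.19 0 0' >/dev/null; m
python3 -m inch '0 -0.78 0.08 0 0;0 -0.78 -0.01 0 0' >/dev/null; m
python3 -m inch '0 -0.78 -0.12 0 0;0 -0.75 -0.22 0 0' >/dev/null; m
python3 -m inch '0 -0.72 -0.32 0 0;0 -0.67 -0.41 0 0' >/dev/null; m
python3 -m inch '0 -0.61 -0.49 0 0;0 -0.55 -0.56 0 0' >/dev/null; m
```

```text
[13.2, 0.0287, 0.6589, 0.136, 1.203, -6.6949, 0.4869, 0.0232, 29.9971]
[13.4, 0.0287, 0.6675, 0.123, 0.2826, -6.0343, 1.4522, 0.0231, 29.9974]
[13.6, 0.0287, 0.6724, 0.1081, 0.9718, -6.3031, 1.4564, 0.0231, 29.9971]
[13.8, 0.0287, 0.6732, 0.0922, -0.3326, -5.5991, 3.0781, 0.0233, 29.9973]
[14.0, 0.0287, 0.6698, 0.0763, 0.8454, -5.5924, 3.73, 0.023, 29.9973]
[14.2, 0.0288, 0.6622, 0.0619, 0.6695, -5.1648, 5.4838, 0.0229, 29.9975]
[14.4, 0.0288, 0.6515, 0.0504, 0.5837, -5.8776, 8.5303, 0.0234, 29.9987]
[14.6, 0.0289, 0.6394, 0.0427, 0.5744, -3.4252, 10.0072, 0.0233, 29.9978]
[14.8, 0.0289, 0.6255, 0.0381, 0.3807, 0.6371, 6.2123, 0.0233, 29.9963]
[15.0, 0.029, 0.6089, 0.037, -0.7087, 1.868, 5.7927, 0.0234, 29.9969]
[15.2, 0.0291, 0.5931, 0.0404, 0.1312, 4.4526, 4.0896, 0.0233, 29.9981]
[15.4, 0.0291, 0.5789, 0.0477, 1.2419, 6.2555, 2.3833, 0.0232, 29.9993]
[15.6, 0.0291, 0.5675, 0.0582, 0.5834, 5.7788, -0.7835, 0.0234, 30.0002]
```

```bash
m(){ python3 lg.py; }
python3 -m inch '0 -0.46 -0.64 0 0;0 -0.38 -0.68 0 0' >/dev/null; m
python3 -m inch '0 -0.28 -0.74 0 0;0 -0.19 -0.76 0 0' >/dev/null; m
python3 -m inch '0 -0.08 -0.78 0 0;0 0.01 -0.78 0 0' >/dev/null; m
python3 -m inch '0 0.12 -0.78 0 0;0 0.22 -0.75 0 0' >/dev/null; m
python3 -m inch '0 0.32 -0.72 0 0;0 0.41 -0.67 0 0' >/dev/null; m
python3 -m inch '0 0.49 -0.61 0 0;0 0.56 -0.55 0 0' >/dev/null; m
python3 -m inch '0 0.64 -0.46 0 0;0 0.68 -0.38 0 0' >/dev/null; m
python3 -m inch '0 0.74 -0.28 0 0;0 0.76 -0.19 0 0' >/dev/null; m
python3 -m inch '0 0.78 -0.08 0 0;0 0.78 0.01 0 0' >/dev/null; m
python3 -m inch '0 0.78 0.12 0 0;0 0.75 0.22 0 0' >/dev/null; m
python3 -m inch '0 0.72 0.32 0 0;0 0.67 0.41 0 0' >/dev/null; m
cat >fit.py <<'E'
import numpy as np
from scipy.optimize import least_squares
d=np.array([eval(l) for l in open("log.txt")]);n,z,fn,fz=d[:,2],d[:,3],d[:,5],d[:,6]
s=least_squares(lambda x:np.hypot(n-x[0],z-x[1])-x[2],[.6127,.0974,.06]).x;print("circle",s)
a=np.unwrap(np.arctan2(n-s[0],z-s[1]))
T=-(fn*np.cos(a)-fz*np.sin(a))*.06;R=fn*np.sin(a)+fz*np.cos(a)
g=np.sign(np.gradient(a))
def fit(k,Rf):
    A=np.c_[g,np.cos(a),np.sin(a)]
    if Rf:A=np.c_[A,g*abs(R),R]
    x=np.linalg.lstsq(A[k],T[k],rcond=None)[0]
    print(x.round(4),"amp",np.hypot(x[1],x[2]).round(3),"rms",np.std((T-A@x)[k]).round(4),"heavy down at",(np.degrees(np.arctan2(x[2],x[1]))+270)%360)
i=np.arange(len(a))
for k in(i<24,(i>=24)&(i<48),i>=48,i>=0):
    if k.sum()>6:
        fit(k,0);fit(k,1)
print("now deg",np.degrees(a[-1]),T[-1],R[-1])
E
python3 fit.py
```

```text
[15.8, 0.0292, 0.559, 0.0712, 1.193, 7.9466, -2.0412, 0.0233, 30.0009]
[16.0, 0.0292, 0.5542, 0.086, 1.6004, 7.9884, -4.7051, 0.023, 30.0013]
[16.2, 0.0292, 0.5532, 0.1012, 1.0053, 8.4549, -7.9813, 0.0236, 30.0017]
[16.4, 0.0292, 0.556, 0.1159, 2.8057, 7.2764, -10.7147, 0.0232, 30.0007]
[16.6, 0.0291, 0.562, 0.1289, 2.0568, 6.4511, -12.025, 0.0234, 29.9975]
[16.8, 0.0291, 0.571, 0.1402, 2.8589, -0.8992, -11.8341, 0.0231, 29.9939]
[17.0, 0.0289, 0.5843, 0.1498, 1.4256, -6.7251, -4.4936, 0.0232, 29.9963]
[17.2, 0.0289, 0.5998, 0.1555, 0.1629, -7.7535, 1.4094, 0.0234, 29.9987]
[17.4, 0.0288, 0.6166, 0.1569, 1.6511, -6.8036, 1.8749, 0.0235, 29.9984]
[17.6, 0.0288, 0.6327, 0.1538, -0.0624, -5.2039, 3.1765, 0.0233, 29.9976]
[17.8, 0.0288, 0.6475, 0.1463, 0.5552, -3.3378, 1.5397, 0.0234, 29.9969]
circle [0.6131845  0.09709085 0.06011086]
[ 0.2624  0.148  -0.1349] amp 0.2 rms 0.0271 heavy down at 227.65359722257182
[ 0.2651  0.1402 -0.1221 -0.0017 -0.0024] amp 0.186 rms 0.0269 heavy down at 228.94168104708933
[ 0.2686  0.1504 -0.1369] amp 0.203 rms 0.0316 heavy down at 227.6915027389204
[ 0.2551  0.1557 -0.1349  0.0014 -0.0009] amp 0.206 rms 0.0309 heavy down at 229.1006944975023
[ 0.2655  0.1492 -0.1359] amp 0.202 rms 0.0296 heavy down at 227.67505494100885
[ 0.2653  0.1485 -0.1337 -0.0005 -0.0008] amp 0.2 rms 0.0295 heavy down at 227.99816895116385
now deg 754.8649944767301 0.21712700122957013 -0.6447182113163574
```

```bash
m(){ python3 lg.py; }
python3 -m inch '0 -0.67 -0.41 0 0;0 -0.72 -0.32 0 0' >/dev/null; m
python3 -m inch '0 -0.75 -0.22 0 0;0 -0.78 -0.12 0 0' >/dev/null; m
python3 -m inch '0 -0.78 -0.01 0 0;0 -0.78 0.08 0 0' >/dev/null; m
python3 -m inch '0 -0.76 0.19 0 0;0 -0.74 0.28 0 0' >/dev/null; m
python3 -m inch '0 -0.68 0.38 0 0;0 -0.64 0.46 0 0' >/dev/null; m
python3 -m inch '0 -0.56 0.55 0 0;0 -0.49 0.61 0 0' >/dev/null; m
python3 -m inch '0 -0.41 0.67 0 0;0 -0.32 0.72 0 0' >/dev/null; m
python3 -m inch '0 -0.22 0.75 0 0;0 -0.12 0.78 0 0' >/dev/null; m
python3 -m inch '0 -0.01 0.78 0 0;0 0.08 0.78 0 0' >/dev/null; m
python3 -m inch '0 0.19 0.76 0 0;0 0.28 0.74 0 0' >/dev/null; m
python3 fit.py
```

```text
[18.0, 0.0289, 0.6346, 0.1531, 1.2043, 2.486, -1.7821, 0.0235, 29.9957]
[18.2, 0.0289, 0.618, 0.1569, 0.7897, 1.2667, -1.8472, 0.0233, 29.9959]
[18.4, 0.0289, 0.602, 0.1559, 1.0763, 1.7894, 1.1735, 0.0234, 29.9962]
[18.6, 0.029, 0.5867, 0.1508, 0.9156, 0.4904, 1.872, 0.0231, 29.996]
[18.8, 0.029, 0.5732, 0.1417, 2.4119, 1.164, -0.1143, 0.0232, 29.9959]
[19.0, 0.0291, 0.563, 0.1298, 3.903, 0.7706, -0.1943, 0.0234, 29.9958]
[19.2, 0.0291, 0.5564, 0.116, 1.5251, 1.1454, 0.1091, 0.0235, 29.9958]
[19.4, 0.0291, 0.5534, 0.1009, 2.1961, 0.4719, 1.6416, 0.0231, 29.996]
[19.6, 0.0291, 0.5544, 0.0854, 2.9051, 1.135, 2.0406, 0.0233, 29.9963]
[19.8, 0.0291, 0.5594, 0.0705, 2.4379, 1.5778, 5.1177, 0.0231, 29.9966]
circle [0.61321304 0.09706415 0.06008624]
[ 0.2623  0.1481 -0.1349] amp 0.2 rms 0.0271 heavy down at 227.67334720178482
[ 0.265   0.1401 -0.1219 -0.0017 -0.0025] amp 0.186 rms 0.0268 heavy down at 228.98092495751638
[ 0.2685  0.1504 -0.1367] amp 0.203 rms 0.0317 heavy down at 227.73958581555195
[ 0.2549  0.1559 -0.1347  0.0014 -0.0009] amp 0.206 rms 0.0309 heavy down at 229.1592725232248
[ 0.2813  0.1724 -0.1793] amp 0.249 rms 0.0282 heavy down at 223.87754568531335
[ 0.2825  0.1921 -0.1879  0.0231 -0.02  ] amp 0.269 rms 0.0219 heavy down at 225.63070978931088
[ 0.2626  0.1511 -0.1406] amp 0.206 rms 0.0302 heavy down at 227.0640621485478
[ 2.587e-01  1.500e-01 -1.385e-01  6.000e-04 -1.000e-04] amp 0.204 rms 0.0302 heavy down at 227.26962413402427
now deg 603.754272534755 -0.23353999383136678 -3.6782969989910095
```

```bash
m(){ python3 lg.py; }
python3 -m inch '0 0.22 0.38 0 0;0 0.24 0.36 0 0' >/dev/null; m
python3 -m inch '0 0.25 0.34 0 0;0 0.26 0.33 0 0;0 0 0 0 0;0 0 0 0 0;0 0 0 0 0' >/dev/null; cp log.txt logm.txt; m; python3 fit.py | tail -1
```

```text
[20.0, 0.0291, 0.5636, 0.0633, 3.3072, -0.2211, 4.9697, 0.0234, 29.9966]
[20.5, 0.0291, 0.569, 0.0566, 4.4066, 4.9246, -1.7138, 0.0233, 29.9968]
now deg 587.5520046591661 0.2752974654538343 -2.4771218702405777
```

```bash
m(){ python3 lg.py; }
python3 -m inch '0 0.03 0.04 0 0;0 0 0 0 0;0 0 0 0 0' >/dev/null; m; python3 fit.py | tail -1
python3 -m inch '0 0 0 0 0;0 0 0 0 0;0 0 0 0 0;0 0 0 0 0;0 0 0 0 0' >/dev/null; m; python3 fit.py | tail -1
```

```text
[20.8, 0.0291, 0.5689, 0.0565, 3.5692, 2.7583, 1.0191, 0.0233, 29.9967]
now deg 587.4888375159939 0.06675569776088973 -2.7219048416392018
[21.3, 0.0291, 0.5689, 0.0565, 3.9164, 4.0241, 0.3789, 0.0236, 29.9968]
now deg 587.5066397662048 0.14633630272055123 -3.2231065242666097
```

```bash
python3 -c "
from cell import r
print(r.hand_in())"
```

```text
the job is handed in; nothing more can be done
None
```

I turned the roller two full turns and then part of a turn back. Its heavy side now points straight down, with the crank at about 227.5° past straight up against a measured 227–228°. I handed the job in with the handle still gripped and the roller still; nothing else should have been touched, though I took no final picture to check.

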